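Scan the drilled core and shut the specimen drawer

TASK

Log the drilled core (the round specimen lying in the timber saddle) back into store: take the stick scanner from its mat and aim it squarely at the middle of the barcode label on the core from about 10 cm away, holding it steady for two seconds so that it reads. Lay the scanner back flat on its mat, button side up, and push the drawer fully home past its roller catch until it seats, without slamming it. Touch neither specimen, and leave the ring mould and the brush where they are.

Things in the scene. Friction and masses are not known exactly. Their poses are not given: they have to be found in the camera images.
- scanner: stick barcode scanner lying on its mat, 146 mm long (x), white barrel 36 mm wide (y), 30 mm high, 0.15 kg; black head 44 mm wide over the front 34 mm. Origin: centre of the underside; x forward out of the window, z up through the button. Grip across the barrel, 40 mm behind to 35 mm ahead of the origin (balance 5 mm ahead). Beam along +x, 15 mm above the underside; reads by itself
- window (a point): centre of the scanner's window: 73 mm ahead of the scanner's origin and 15 mm above its underside; axes as the scanner's (x = beam)
- mat: fixed grey rubber mat, 210 x 120 mm, 4 mm thick, long side along its x, on the bench to the left or right of the drawer unit; origin: centre of its underside. The scanner lies on it along x, window end towards +x (away from the robot)
- cabinet: fixed low grey steel drawer unit, 320 mm deep (x), 300 mm wide (y), 126 mm high, a steel test sieve (150 mm, 45 mm high) standing on it at the back; origin: on the bench, middle of the front edge of its carcass (the face that the shut drawer's front lies on); x points into the cabinet, away from the robot
- drawer (a joint): drawer travel (m): 0 = home, grows towards the robot, 0.16 to 0.19 at the start. Friction 2 N + 12 N per m/s. From 16 mm a sprung roller catch resists with about 6 to 9 N more; below 7 mm it lets go and pulls the drawer home onto its stop; left short of that, it springs back to about 16 mm. Drawer floor 20 mm above the bench, sides to 80 mm, front 12 mm thick, 298 mm wide, top edge at 110 mm
- drawer_pull (a point): middle of the round bar handle on the drawer front, 11 mm thick, 110 mm long across (y), 60 mm above the bench, 35 mm out from the front face; moves with the drawer, axes as the cabinet's. Pushing on this bar or on the front both work
- core: drilled concrete core, plain grey cylinder of 50 mm diameter, 100 mm long along its y, lying in a timber saddle in the open drawer, at its left or right; loose, about 0.5 kg. Origin: middle of its lowest line, 32 mm above the bench
- core_mid (a point): centre of the core, on its axis (25 mm above its origin)
- label (a point): centre of the white barcode label (62 mm along the core, 28 mm around it) on the core's flank that looks up and towards the robot; about 75 mm above the bench. z = outward normal of the label, 45 degrees up from level towards the core's -x; y = along the core
- saddle: loose timber V-saddle under the core, 74 mm (x) by 80 mm (y), rising 31 mm, standing on the drawer floor; origin: centre of its underside, straight below the core's centre
- cube: 70 mm mortar cube, plain grey, loose in the drawer beside the core, 0.75 kg; origin: centre of its underside
- mould: bystander: brass ring mould, 80 mm diameter, 40 mm high, on the bench on the side away from the mat; origin: centre of its underside
- brush: bystander: hand brush lying on the bench near the ring mould, its length across (along world y); origin: centre of its underside

How it is judged:
By the outcome, as a careful person would: the job done as asked, in the order asked, and still so for the second after the job is handed in, with the robot touching nothing.
It also fails if it takes over 72 s, if anything falls off the work surface, if the arm or the gripper's body presses on something with over 40 N, if the wrist force passes 120 N, or if a joint passes its speed limit or range.

ROBOT

A 7-joint arm with a two-finger parallel gripper is mounted at the origin on the work surface. World frame = base frame: x ahead of the robot, y to its left, z up, the work surface at z = 0. Lengths are in mm, angles in rad, forces in N, time in s.
With the tool pointing down it reaches from about 425 to 950 mm from the base axis. Payload 16.7 kg.
Tool frame: the origin (TCP) lies on the centre line of the jaws, within the pads' length; the fingertips stand 22 mm ahead of it and the grasp point (between the pads) lies 3 mm ahead of it; z points along the fingers, y is the line along which they close (so a half turn about z gives the same grasp; the last joint's range is limited). The gripper opens to 94 mm and grips with 3 to 60 N. Pads are 16 mm wide; open, the fingers measure 119 mm over their backs; the gripper's body (75 mm by 177 mm) begins 78 mm behind the grasp point.
Start: joints at [1.173, 0.426, 0.074, 1.606, -0.034, 1.111, -0.067], TCP at [166.183, -654.184, 191.467] pointing down, gripper open.
Joint ranges: [-2.85, 2.85], [-0.5, 2.14], [-1.23, 1.37], [0.21, 2.46], [-1.02, 4.16], [0.16, 2.05], [-2.73, 2.73]. Speed limits (rad/s): [1.89, 1.89, 2.39, 2.39, 3.01, 3.01, 3.01].

INTERFACE

Orientations are given as [roll, pitch, yaw] about the fixed x, y, z axes, in that order (R = Rz(yaw) Ry(pitch) Rx(roll)).
In Python, from plant import bot gives the robot as it stands. Calls block until the motion is done:
- bot.reach(position, orientation): joint-space move of the TCP to a pose.
- bot.move_l(position, rot=None, max_speed=150): straight line of the TCP; rot=None keeps the orientation; max_speed is the mean speed in mm/s.
- bot.goto_joints(angles): joint-space move.
- bot.gripper_to(opening, effort=None): opening from 0.0 (shut) to 1.0 (fully open); effort is the grip in N (None keeps the last); returns when the fingers have stopped.
- bot.dwell(seconds).
- bot.ik(position, orientation): joint angles nearest the present ones, or None.
- bot.state(): the state.
- bot.read_camera(name): name is "side" or "top" or "wrist"; returns a dict with "color" (400x640x3 uint8, red, green, blue), "depth" (400x640 float32, mm along the optical axis (not along the pixel's ray), 0 where there is no reading), "fx", "fy", "cx", "cy" (pixels), "distortion" ([k1, k2, p1, p2, k3] as OpenCV has them; the pictures are not rectified), "R" (3x3) and "t" (3): a world point X has camera coordinates R X + t. Camera axes: x right, y down, z forward; pixel columns grow to the right and rows downward; lengths in mm; the calibration is good to about 2 mm. A picture is of the moment at which its call begins.
A pose or a line that the arm cannot do raises bot.IKError and nothing moves.
- bot.close_job(): hands the job in; it is judged then, once.
The state is a dict: "time_s": time; "qpos": joint angles; "qd": joint speeds; "effort": joint torques, N m; "eef_pos": TCP position; "tool_rot": TCP orientation; "contact_force": force on the tool from outside, world axes, zero at the start; "torque": the same for the moment, N m; "opening": opening from 0.0 (shut) to 1.0 (fully open); "grip_force": force on a finger pad.
Only numpy, scipy, OpenCV 4.12 (cv2) and the standard library are available. Lean on these libraries where they do the work, as an engineer would, in place of code of your own. Each camera call takes 0.05 s, during which the arm holds its last target. There are 200 camera calls.

## Working session

There is one attempt and no reset: what is moved stays moved. The work goes in short steps, each a Python script; the robot and the scene stay as the last script left them, time stands still between calls to the robot, and variables do not carry over. Pictures are saved under pics/ and viewed, at most 13 in all, crops included, and the job is handed in when it is done.

```bash
mkdir -p pics
cat > h.py <<'E'
import numpy as np, cv2
from plant import bot
def snap(n):
    c=bot.read_camera(n); c['R']=np.array(c['R']); c['t']=np.array(c['t']).ravel()
    c['K']=np.array([[c['fx'],0,c['cx']],[0,c['fy'],c['cy']],[0,0,1]]); c['D']=np.array(c['distortion'],float); return c
def save(c,f): cv2.imwrite('pics/'+f,c['color'][:,:,::-1])
def rays(c,uv):
    p=cv2.undistortPoints(np.array(uv,float).reshape(-1,1,2),c['K'],c['D']).reshape(-1,2)
    d=np.c_[p,np.ones(len(p))]@c['R']; return -c['R'].T@c['t'],d
def onplane(c,uv,z):
    o,d=rays(c,uv); return o+d*((z-o[2])/d[:,2])[:,None]
def bydepth(c,uv):
    o,d=rays(c,uv); uv=np.array(uv,int).reshape(-1,2)
    return o+d*c['depth'][uv[:,1],uv[:,0]][:,None]
E
python3 - <<'E'
from h import *
import pickle
for n in('top','side','wrist'):
    c=snap(n); save(c,n+'0.png'); pickle.dump(c,open(n+'0.pkl','wb')); print(n,-c['R'].T@c['t'],c['R'][2],c['fx'],c['D'], (c['depth']>0).mean())
print(bot.state())
E
```

```text
top [445.45224145  -6.56113877 931.93863218] [ 0.1069029   0.01240716 -0.99419205] 373.4043344906954 [-0.07793677  0.          0.          0.          0.        ] 0.995921875
side [ 247.04651735 -559.35091838  756.70623874] [ 0.31190524  0.60122212 -0.73569496] 371.1391783926741 [0.02662466 0.         0.         0.         0.        ] 0.9959453125
wrist [ 246.3179494  -633.30916163  384.81905269] [-0.27240232 -0.06803721 -0.95977493] 302.25021895980456 [0.01003231 0.         0.         0.         0.        ] 0.99583984375
{'time_s': 0.15, 'qpos': array([ 1.17250903,  0.4265685 ,  0.07384568,  1.60645268, -0.03408012,
        1.1107799 , -0.06708086]), 'qd': array([ 0.00020883, -0.00155033,  0.0009883 , -0.00117809, -0.00090105,
       -0.00088136,  0.00222031]), 'effort': array([ 3.29352981e-03, -9.36279202e+01,  3.66845571e+00, -4.54422927e+01,
       -4.88246349e-02,  1.80392875e-02,  1.16234228e-04]), 'eef_pos': array([ 166.09660761, -653.89018697,  190.95263754]), 'tool_rot': array([-3.14064558e+00,  7.24471397e-05,  2.48793111e-01]), 'contact_force': array([-0.14216963,  0.09766217, -0.2751804 ]), 'torque': array([ 0.04130788, -0.02928565, -0.00318568]), 'grip_force': 0.0, 'opening': 1.0012522268016444}
```

View pics/top0.png

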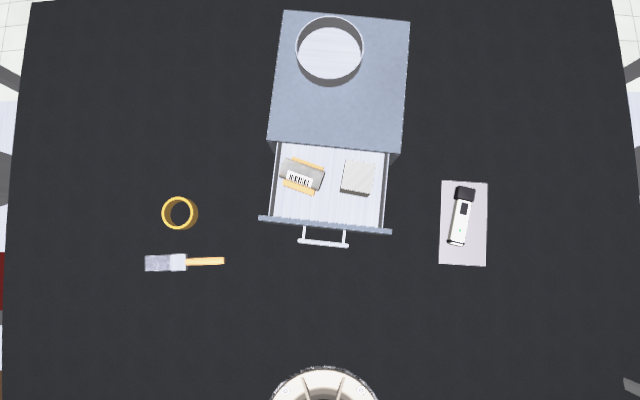

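View pics/side0.png

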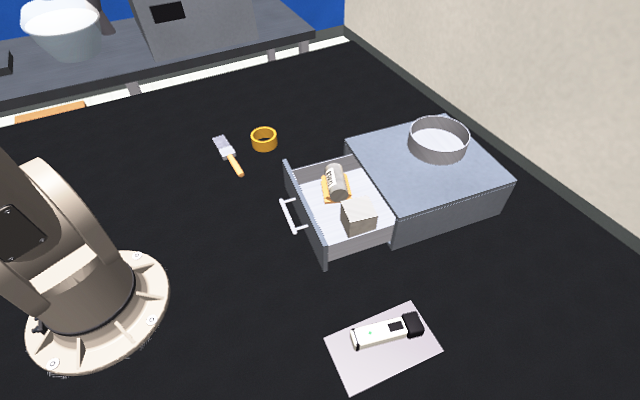

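The top view shows the mat and scanner on the right (mat px 440–487 × 181–266, scanner about 460,215). The drawer is open, with the core at left (300,176), its label at about (299,180), and the cube at (357,177). The handle is at (323,240), the mould at (178,213) and the brush at (185,262). The side view agrees.

```bash
cat > meas.py <<'E'
from h import *
import pickle
def cloud(c):
    v,u=np.mgrid[0:400,0:640]; P=bydepth(c,np.c_[u.ravel(),v.ravel()]).reshape(400,640,3); P[c['depth']==0]=np.nan; return P
def rect(Q):
    r=cv2.minAreaRect(Q[:,:2].astype(np.float32)); return np.round(r[0],1),np.round(r[1],1),round(r[2],1)
if __name__=='__main__':
    for n in('top','side'):
        c=pickle.load(open(n+'0.pkl','rb')); P=cloud(c); col=c['color'].astype(int); mn=col.min(2); z=P[:,:,2]
        def rep(k,m,zz=None):
            m=cv2.morphologyEx(m.astype(np.uint8),cv2.MORPH_OPEN,np.ones((2,2)))
            N,l,s,_=cv2.connectedComponentsWithStats(m); i=1+np.argmax(s[1:,4]); m=l==i
            Q=P[m]; vv,uu=np.nonzero(m)
            print(n,k,m.sum(),'z med',np.round(np.nanpercentile(Q[:,2],[5,50,95]),1),rect(Q[~np.isnan(Q[:,0])]), 'plane',rect(onplane(c,np.c_[uu,vv],zz)) if zz else '')
        x,y=P[:,:,0],P[:,:,1]
        reg=(y<-230)&(y>-500)&(x>250)&(x<700)
        rep('mat',reg&(mn>120)&(z<15)|reg&(z>12)&(z<50),4)
        rep('scanner',reg&(z>15)&(z<60))
        rep('barreltop',reg&(z>24)&(mn>190),34)
        box=(abs(y)<200)&(x>350)&(x<1000)
        rep('cabtop',box&(z>118)&(z<135),126)
        rep('front',box&(z>100)&(z<117)&(x<cabx if 0 else box),110)
        rep('label',box&(z>55)&(z<95)&(mn>215)&(y>20))
        rep('cube',box&(z>80)&(z<97)&(y<30)&(x<600),90)
        rep('handle',box&(z>50)&(z<75)&(x<440),65)
        reg2=(y>150)&(y<480)&(x>250)&(x<700)
        rep('bystander',reg2&(z>10))
E
python3 meas.py
```

```text
top mat 3923 z med [-0.1  4.  34.4] (array([ 487.1, -358.4]), array([124.2, 211.5]), 85.5) plane (array([ 487.1, -356.8]), array([120.4, 211. ]), 85.4)
top scanner 975 z med [ 3.8 32.8 35.9] (array([ 504.1, -345.6]), array([ 57.6, 148.3]), 75.2) plane 
top barreltop 514 z med [ 3.3 33.1 36. ] (array([ 491.4, -344.6]), array([ 46.7, 106.3]), 77.3) plane (array([ 490.6, -338.6]), array([ 35.1, 102.4]), 76.5)
top cabtop 13500 z med [123.  125.6 128. ] (array([812. , -58.9]), array([324.3, 320.7]), 83.5) plane (array([811.1, -47.3]), array([300.6, 322.8]), 83.5)
top front 751 z med [ 60.9 109.2 111.8] (array([484. ,  -9.7]), array([336. ,  13.5]), 84.0) plane (array([483. ,  -9.3]), array([297.4,  12.2]), 83.3)
top label 132 z med [64.6 78.8 82.1] (array([592.4,  49.1]), array([63.6, 18.1]), 69.8) plane 
top cube 543 z med [69.3 89.5 91.9] (array([588.1, -89.2]), array([77.7, 56.8]), 79.0) plane (array([575.2, -84.3]), array([73.2, 43.9]), 89.0)
top handle 30 z med [-1.9 60.9 66.2] (array([433. , -51.1]), array([32.1,  5.6]), 88.8) plane (array([433.5, -49. ]), array([27.7,  4.6]), 89.4)
[... 609 characters left out ...]
) plane (array([809.2, -56.3]), array([300.7, 321.1]), 83.1)
side front 550 z med [ 19.6 108.8 110.9] (array([500.7,  43.1]), array([406.6,  40.2]), 82.4) plane (array([479.9, -16.5]), array([299.7,  14. ]), 83.3)
side label 109 z med [71.9 79.8 82.4] (array([602.1,  56.9]), array([85.6, 33.6]), 49.6) plane 
side cube 485 z med [79.8 88.7 90.9] (array([582.3, -87. ]), array([69.1, 52.8]), 78.6) plane (array([579.4, -91.9]), array([76.1, 51.7]), 79.1)
side handle 87 z med [-0.5 63.9 66.1] (array([444. , -29.7]), array([70.4, 21.7]), 82.7) plane (array([435.9, -32.7]), array([77.3,  9.6]), 86.0)
side bystander 433 z med [ 8.8 16.9 20.2] (array([399.5, 344.1]), array([ 46. , 214.5]), 1.4) plane
```

```bash
cat >> h.py <<'E'
from scipy.spatial.transform import Rotation as Ro
def TS(a,flip):  # tool in scanner frame, a = forward lean of the fingers (rad)
    z=np.array([np.sin(a),0,-np.cos(a)]); x=flip*np.array([np.cos(a),0,np.sin(a)])
    return np.c_[x,np.cross(z,x),z]
def S(yaw,pitch): return Ro.from_euler('xyz',[0,pitch,yaw]).as_matrix()   # pitch>0 = nose down
def rpy(R): return Ro.from_matrix(R).as_euler('xyz')
def tcp(o,RS,g,a,flip):  # scanner origin o, grasp point g in scanner frame -> TCP pos, rpy
    R=RS@TS(a,flip); return np.asarray(o)+RS@np.asarray(g)-3*R[:,2], rpy(R)
E
python3 - <<'E'
from h import *
d=np.deg2rad
for a in (0,20,35,45):
  for f in (1,-1):
    r=[]
    for o,RS in (((488,-346,4),S(d(-13.4),0)),((488,-346,104),S(d(-13.4),0)),((480,92,188),S(d(-20),d(45)))):
        q=bot.ik(*[list(v) for v in tcp(o,RS,(3,0,21),d(a),f)]); r.append(None if q is None else np.round(q,2))
    print(a,f,*r)
for p,y in (((490,-345,150),-.23),((560,60,200),-.3),((420,-10,45),-.115)):
    print(bot.ik(list(p),[np.pi,0,y]))
E
```

```text
0 1 [ 0.51  0.5  -0.    1.9   0.    0.74 -1.3 ] [ 0.52  0.37 -0.02  1.84  0.01  0.93 -1.3 ] [ 0.08  0.64 -0.24  1.48 -0.22  1.73 -2.04]
0 -1 [ 0.91  0.55 -0.52  1.88  0.37  0.81  1.53] [ 0.95  0.42 -0.56  1.81  0.27  0.98  1.62] [ 0.4   0.75 -0.77  1.46  0.    1.73  0.84]
20 1 [ 0.67  0.39 -0.1   2.17 -0.31  0.27 -0.94] [ 0.68  0.22 -0.1   2.11 -0.2   0.49 -1.07] [ 0.16  0.43 -0.41  1.67 -0.07  1.44 -2.14]
20 -1 [ 1.02  0.43 -0.52  2.15  0.33  0.29  1.61] [ 1.05  0.26 -0.54  2.09  0.05  0.5   1.85] [ 0.46  0.53 -0.85  1.65  0.11  1.46  0.81]
35 1 [ 0.93  0.41 -0.3   2.34  3.86  0.2   1.27] [ 1.01  0.2  -0.38  2.28 -1.    0.19 -0.2 ] [ 0.27  0.29 -0.59  1.83  0.06  1.21 -2.26]
35 -1 [ 1.5   0.6  -0.99  2.31  2.04  0.23  0.09] None [ 0.53  0.37 -0.93  1.81  0.19  1.24  0.76]
45 1 [ 1.6   0.71 -1.02  2.41  2.81  0.39  2.61] [ 1.49  0.31 -0.85  2.38  3.85  0.19  1.34] [ 0.39  0.21 -0.77  1.93  0.16  1.07 -2.37]
45 -1 [ 1.6   0.71 -1.02  2.41  2.81  0.39 -0.53] [ 1.49  0.31 -0.85  2.38  3.85  0.19 -1.8 ] [ 0.55  0.25 -0.96  1.93  0.23  1.08  0.71]
[ 0.5236654   0.3445279  -0.02196513  1.8204043   0.00895186  0.97675573
 -1.30281624]
[ 0.31064974  0.29776067 -0.63925782  1.81869253  0.19875664  1.08962322
 -2.27095405]
[ 0.35333972  0.26895329 -0.53742696  2.25929745  0.22316306  0.66193727
 -2.03106204]
```

Run:
```python
from h import *
import pickle
bot.reach([470,-320,190],[np.pi,0,-.23])
c=snap('wrist'); save(c,'ws.png'); pickle.dump(c,open('ws.pkl','wb'))
q=bot.ik([630,45,230],[np.pi,0,np.pi-.3]); print(q)
if q is None: q=bot.ik([630,45,230],[np.pi,0,-np.pi/2-.3]); print(q)
bot.goto_joints(list(q))
c=snap('wrist'); save(c,'wl.png'); pickle.dump(c,open('wl.pkl','wb'))
print(bot.state()['time_s'],bot.state()['eef_pos'])
cv2.imwrite('pics/w2.png',np.vstack([cv2.imread('pics/ws.png')[50:350],cv2.imread('pics/wl.png')[50:350]]))
```

```text
[ 0.33243789  0.39765763 -0.66675748  1.63085286  0.25951804  1.20348303
  0.88048677]
3.8917 [629.97453556  44.23720791 229.86657331]
```

View pics/w2.png

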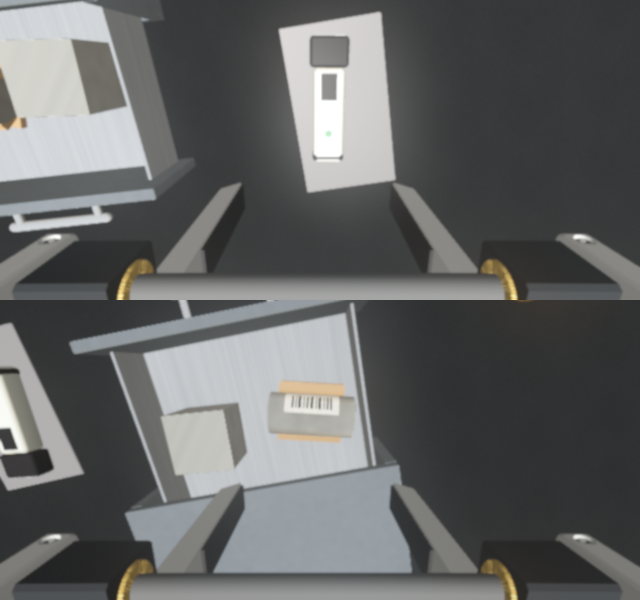

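Crop of two wrist views. Top half: scanner at about (329,98), yawed in line with the picture, head up at (329,50). Bottom half: core at about (312,413) with its label at (312,404), the cube to its left and both drawer walls clear.

Run:
```python
from meas import *
c=pickle.load(open('ws.pkl','rb')); P=cloud(c); mn=c['color'].min(2); z=P[:,:,2]; x,y=P[:,:,0],P[:,:,1]
reg=(y<-280)&(y>-430)&(x>370)&(x<620)
v,u=np.mgrid[0:400,0:640]
m=(reg&(z>12)&(z<60)); N,l,s,_=cv2.connectedComponentsWithStats(m.astype(np.uint8)); m=l==1+np.argmax(s[1:,4])
print('scanner all',np.round(np.nanpercentile(z[m],[5,50,95]),1),rect(P[m]),rect(onplane(c,np.c_[u[m],v[m]],19)))
b=m&(mn>170); N,l,s,_=cv2.connectedComponentsWithStats(b.astype(np.uint8)); b=l==1+np.argmax(s[1:,4])
print('barrel',np.median(z[b]),rect(onplane(c,np.c_[u[b],v[b]],34)),rect(P[b]), P[b][:,:2].mean(0))
h=m&(mn<110)&(z>24)&(v<125); print('head',np.median(z[h]),rect(onplane(c,np.c_[u[h],v[h]],34)),rect(P[h]))
mm=reg&(z<10)&(mn>100)&(mn<230)|m; print('mat z',np.nanmedian(z[mm&~m]),rect(onplane(c,np.c_[u[mm],v[mm]],4)))
c=pickle.load(open('wl.pkl','rb')); P=cloud(c); mn=c['color'].min(2).astype(int); z=P[:,:,2]
k=(u>265)&(u<360)&(v>128)&(v<190)
lm=cv2.morphologyEx((k&(mn>(200))&(z>60)).astype(np.uint8),cv2.MORPH_CLOSE,np.ones((9,9)))
N,l,s,_=cv2.connectedComponentsWithStats(lm); i=1+np.argmax(s[1:,4]); lm=l==i; print('label px',s[i])
r=cv2.minAreaRect(np.c_[u[lm],v[lm]].astype(np.float32)); print(r)
Q=P[lm]; Q=Q[~np.isnan(Q[:,0])]; cen=bydepth(c,[r[0]]); print('label mean',Q.mean(0),'centre',cen)
_,sv,V=np.linalg.svd(Q-Q.mean(0)); print(V, np.ptp((Q-Q.mean(0))@V.T,axis=0))
# core: top points
k2=k&(z>62)&(z<95)&((u>268)&(u<356)); Q=P[k2]; print('core',np.nanpercentile(z[k2],[50,99]),rect(Q))
_,sv,V=np.linalg.svd(Q-Q.mean(0)); print(V[0],np.degrees(np.arctan2(V[0][0],V[0][1])))
# two-view ray crossing of the label centre (top + wrist)
t=pickle.load(open('top0.pkl','rb')); tm=t['color'].min(2)
vv,uu=np.nonzero(cv2.morphologyEx(((tm>215)&(u>283)&(u<316)&(v>170)&(v<190)).astype(np.uint8),cv2.MORPH_CLOSE,np.ones((5,5))))
rt=cv2.minAreaRect(np.c_[uu,vv].astype(np.float32)); print(rt)
o1,d1=rays(c,[r[0]]); o2,d2=rays(t,[rt[0]]); A=np.c_[d1[0],-d2[0]]; sol=np.linalg.lstsq(A,o2-o1,rcond=None)[0]
print('cross',o1+d1[0]*sol[0],o2+d2[0]*sol[1])
```

```text
scanner all [31.5 34.6 36.5] (array([ 506. , -341.4]), array([ 43.9, 147.9]), 75.6) (array([ 504.4, -342.3]), array([ 45.4, 151.9]), 76.4)
barrel 34.4957838681749 (array([ 489.1, -337.9]), array([ 36.3, 110.2]), 76.5) (array([ 488.1, -338.7]), array([ 37.4, 111.9]), 75.8) [ 488.06937304 -337.90982441]
head 34.0905579741418 (array([ 570.4, -357.9]), array([39.4,  7.1]), 73.8) (array([ 570.4, -357.9]), array([39.4,  7. ]), 73.8)
mat z 4.656254344684527 (array([ 486.3, -357. ]), array([127.6, 219.2]), 86.0)
label px [284 146  55  19 698]
((311.1717834472656, 155.308837890625), (54.5273323059082, 15.882572174072266), 3.6522226333618164)
label mean [595.64893592  50.50400224  79.0205245 ] centre [[551.55402605  69.20474827 423.81971794]]
[[ 0.34285284  0.93934418 -0.00918924]
 [-0.77616615  0.27775672 -0.56605416]
 [-0.52916731  0.20120566  0.82431683]] [61.75742554 22.21669754  5.78335612]
core [79.96583653 83.77760708] (array([606.8,  44.7]), array([99.8, 48.4]), 69.1)
[0.35470297 0.93497825 0.00121592] 20.775257036424
((298.0, 180.0), (18.0, 28.0), 90.0)
cross [592.17410782  50.43529933  92.82981257] [586.61263181  52.42202367  92.03463022]
```

```bash
cat >> h.py <<'E'
d=np.deg2rad
O=np.array([505,-342,4.5]); YAW=d(-13.6); A=d(10); G=(3,0,22.5)
LAB=np.array([590.4,51.5,74.7]); CY=d(-20.5)
def st(k):
    s=bot.state(); print(k,'t',round(s['time_s'],2),'p',np.round(s['eef_pos'],1),'rpy',np.round(s['tool_rot'],3),'F',np.round(s['contact_force'],1),'op',round(s['opening'],3),'gf',round(s['grip_force'],1)); return s
E
python3 - <<'E'
from h import *
import pickle
p,r=tcp(O+[0,0,90],S(YAW,0),G,A,1); bot.reach(list(p),list(r)); st('above')
p,r=tcp(O,S(YAW,0),G,A,1); bot.move_l(list(p),list(r),80); st('down')
bot.gripper_to(0.2,25); st('grip')
p,r=tcp(O+[0,0,180],S(YAW,0),G,A,1); bot.move_l(list(p),list(r),150); st('lift')
for n in('wrist','top'):
    c=snap(n); save(c,n+'1.png'); pickle.dump(c,open(n+'1.pkl','wb'))
cv2.imwrite('pics/g.png',np.hstack([cv2.imread('pics/wrist1.png')[:,120:520],cv2.imread('pics/top1.png')[:,280:580]]))
E
```

```text
above t 5.82 p [ 507.9 -342.1  120.1] rpy [-3.142 -0.175 -0.235] F [ 0.4 -0.   0.4] op 1.003 gf 0.0
down t 7.09 p [ 507.8 -342.8   30.5] rpy [ 3.141 -0.175 -0.237] F [ 0.7 -0.5 -0.1] op 0.999 gf 0.0
grip t 8.31 p [ 507.4 -342.6   30. ] rpy [-3.142 -0.175 -0.237] F [0.5 0.1 0.1] op 0.197 gf 0.0
lift t 9.66 p [ 507.  -342.3  209. ] rpy [-3.141 -0.173 -0.237] F [-0.2  0.5  0.2] op 0.202 gf 0.0
```

View pics/g.png

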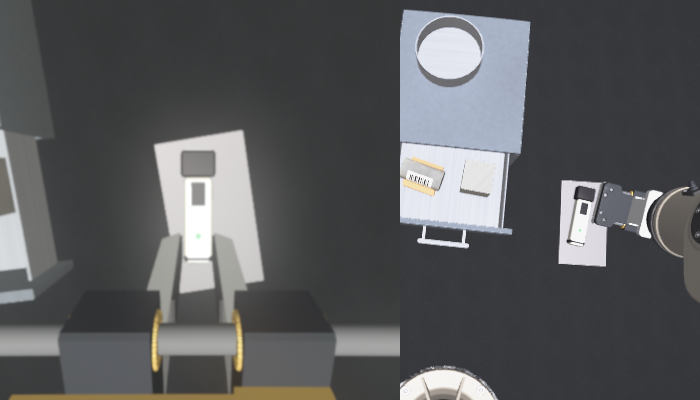

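The fingers stopped at the commanded 0.2 without gripping. The scanner still lies on its mat at crop px (198,205), so 0.2 was not closed enough. I'll re-measure it and grip again, closing fully.

```bash
cat > m2.py <<'E'
from meas import *
def scan(f):
    c=pickle.load(open(f,'rb')); P=cloud(c); mn=c['color'].min(2); z=P[:,:,2]; x,y=P[:,:,0],P[:,:,1]
    v,u=np.mgrid[0:400,0:640]
    m=(y<-280)&(y>-430)&(x>370)&(x<620)&(z>12)&(z<60); N,l,s,_=cv2.connectedComponentsWithStats(m.astype(np.uint8)); m=l==1+np.argmax(s[1:,4])
    b=m&(mn>170); N,l,s,_=cv2.connectedComponentsWithStats(b.astype(np.uint8)); b=l==1+np.argmax(s[1:,4])
    print('all',rect(P[m]),np.nanmedian(z[m]),'barrel',rect(onplane(c,np.c_[u[b],v[b]],34)),np.median(z[b]))
if __name__=='__main__':
    scan('ws.pkl'); scan('wrist1.pkl'); scan('top0.pkl'); scan('top1.pkl')
E
python3 m2.py
```

```text
all (array([ 506. , -341.4]), array([ 43.9, 147.9]), 75.6) 34.59306366263567 barrel (array([ 489.1, -337.9]), array([ 36.3, 110.2]), 76.5) 34.4957838681749
all (array([ 505.9, -342.3]), array([ 44. , 143.9]), 76.5) 34.54149626757834 barrel (array([ 489.8, -338.4]), array([ 36.4, 109.7]), 76.4) 34.40617773469765
all (array([ 505.2, -341.2]), array([ 45.4, 146.7]), 77.0) 32.74788622027506 barrel (array([ 488.1, -334.9]), array([ 35.5, 113.3]), 76.6) 33.00800232597538
all (array([ 506.5, -338.3]), array([ 45.4, 147.1]), 74.4) 32.759007292206206 barrel (array([ 488.1, -334.9]), array([ 35.5, 113.3]), 76.6) 32.86986781788903
```

Run:
```python
from h import *
import pickle
bot.gripper_to(1.0)
p,r=tcp(O,S(YAW,0),G,A,1); bot.move_l(list(p),list(r),150); st('down')
bot.gripper_to(0.0,25); s=st('grip')
if s['grip_force']>5:
    p,r=tcp(O+[0,0,180],S(YAW,0),G,A,1); bot.move_l(list(p),list(r),120); st('lift')
for n in('wrist','top'):
    c=snap(n); save(c,n+'2.png'); pickle.dump(c,open(n+'2.pkl','wb'))
cv2.imwrite('pics/g2.png',np.hstack([cv2.imread('pics/wrist2.png')[:,120:520],cv2.imread('pics/top2.png')[:,280:580]]))
```

```text
down t 12.32 p [ 507.9 -342.9   30.8] rpy [ 3.141 -0.176 -0.237] F [ 0.1 -0.2  0.5] op 0.998 gf 0.0
grip t 13.74 p [ 507.4 -342.6   29.9] rpy [-3.142 -0.175 -0.237] F [-0.3 -0.7  0.7] op 0.005 gf 0.0
```

View pics/g2.png

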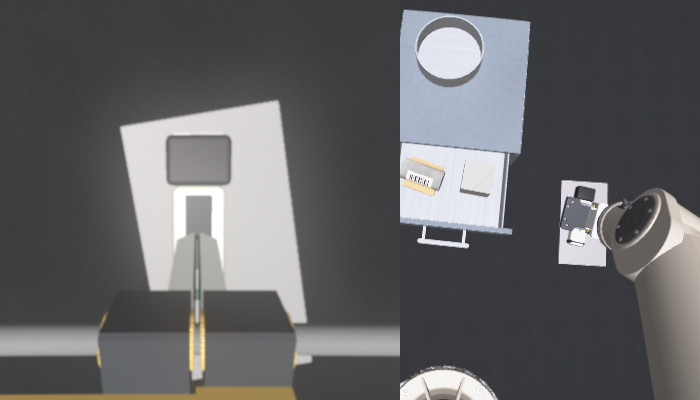

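Right now the closed fingers stand over the barrel (fingertip at crop px 197,240) and the scanner is still lying on its mat untouched. I'll measure where the tips really are.

Run:
```python
from meas import *
s=st('now'); c=pickle.load(open('wrist2.pkl','rb')); P=cloud(c)
print('cam',-c['R'].T@c['t'])
for uv in ((317,238),(317,245),(317,255),(308,250),(330,250),(320,268),(305,285),(318,160),(318,210),(270,250)): print(uv,np.round(P[uv[1],uv[0]],1), c['color'][uv[1],uv[0]])
t=pickle.load(open('top2.pkl','rb')); PT=cloud(t)
for uv in ((463,197),(457,213),(457,236),(470,215)): print('top',uv,np.round(PT[uv[1],uv[0]],1),t['color'][uv[1],uv[0]])
```

```text
now t 13.84 p [ 507.4 -342.6   29.9] rpy [-3.142 -0.174 -0.237] F [ 0.4 -0.6  0.7] op 0.004 gf 0.0
cam [ 553.97192776 -353.36055914  235.30806991]
(317, 238) [ 512.2 -343.3   50.1] [118 116 115]
(317, 245) [ 510.3 -342.9   59.9] [140 140 138]
(317, 255) [ 508.2 -342.3   73.5] [136 136 134]
(308, 250) [ 511.4 -338.    71. ] [178 178 173]
(330, 250) [ 508.4 -349.9   70.3] [178 178 174]
(320, 268) [ 506.3 -343.4   90.7] [137 136 133]
(305, 285) [ 505.4 -336.2  106.1] [173 172 168]
(318, 160) [ 559.4 -355.4   33.7] [141 139 138]
(318, 210) [ 527.3 -347.7   36.2] [156 154 152]
(270, 250) [ 500.9 -302.6    3.3] [219 216 216]
top (463, 197) [ 550. -345.   35.] [91 89 95]
top (457, 213) [ 500.5 -275.7  181.4] [107 109 118]
top (457, 236) [ 455.7 -327.2   30.8] [247 247 247]
top (470, 215) [ 495.  -296.3  197. ] [126 125 127]
```

Run:
```python
from meas import *
for f,p,r in (('wrist2.pkl',[507.4,-342.6,29.9],[-3.142,-.174,-.237]),('wrist1.pkl',[507,-342.3,209],[-3.141,-.173,-.237]),('ws.pkl',[470,-320,190],[np.pi,0,-.23]),('wl.pkl',[630,44.2,229.9],[np.pi,0,np.pi-.3])):
    c=pickle.load(open(f,'rb')); P=cloud(c); R=Ro.from_euler('xyz',r).as_matrix()
    T=(P-np.array(p))@R; Cc=(-c['R'].T@c['t']-p)@R
    m=(abs(T[:,:,0])<25)&(abs(T[:,:,1])<70)&(T[:,:,2]<60)&(T[:,:,2]>-70)&(P[:,:,2]>42)
    Q=T[m]; print(f,'cam in tool',np.round(Cc,1),'n',m.sum(),'z_t pct',np.round(np.percentile(Q[:,2],[50,90,95,98,99.5,100]),1))
    for lo in range(-60,20,10):
        k=Q[(Q[:,2]>=lo)&(Q[:,2]<lo+10)]
        if len(k)>3: print(lo,len(k),'x',np.round([k[:,0].min(),k[:,0].max()],1),'y',np.round([k[:,1].min(),k[:,1].max()],1),'inner',np.round(abs(k[:,1]).min(),1))
```

```text
wrist2.pkl cam in tool [  82.6   -0.4 -194. ] n 2026 z_t pct [-50.2 -26.1 -22.  -19.  -16.1 -14.5]
-60 458 x [ 7.4 10.6] y [-13.1  11.8] inner 0.1
-50 371 x [ 7.6 10.6] y [-13.   11.7] inner 0.1
-40 323 x [ 7.8 10.5] y [-13.   11.5] inner 0.1
-30 250 x [ 7.8 10.5] y [-12.9  11.5] inner 0.2
-20 59 x [ 8.1 10.2] y [-7.9  8.3] inner 0.2
wrist1.pkl cam in tool [  82.7   -0.5 -194. ] n 2323 z_t pct [-49.8 -26.  -21.8 -18.5 -15.2 -14.3]
-60 527 x [-7.8 10.6] y [-22.3  20.9] inner 8.7
-50 430 x [-8.  10.6] y [-22.2  20.8] inner 8.6
-40 358 x [-6.6 10.7] y [-22.1  20.7] inner 8.6
-30 309 x [-7.8 10.5] y [-21.9  20.5] inner 8.7
-20 80 x [-7.9 10.4] y [-17.7  16.4] inner 8.6
ws.pkl cam in tool [  82.4    0.6 -194. ] n 3775 z_t pct [-49.5 -24.6 -20.4 -17.3 -15.2 -14.2]
-60 827 x [-8.3 10.3] y [-58.9  59.6] inner 46.1
-50 698 x [-8.4 10.3] y [-58.5  59.2] inner 46.2
-40 587 x [-8.3 10.1] y [-58.3  59. ] inner 46.2
-30 480 x [-8.3 10.2] y [-58.2  59. ] inner 46.0
-20 171 x [-8.3 10. ] y [-54.1  54.8] inner 46.3
wl.pkl cam in tool [  82.3    0.7 -193.9] n 3761 z_t pct [-49.4 -24.7 -20.5 -17.4 -15.5 -13.9]
-60 833 x [-9.3 10.2] y [-58.9  59.6] inner 45.9
-50 689 x [-8.7  9.9] y [-58.3  59.5] inner 45.8
-40 594 x [-9.   9.8] y [-58.2  59.4] inner 45.9
-30 467 x [-9.   9.7] y [-58.8  59.2] inner 46.1
-20 172 x [-9.   9.6] y [-53.7  53.3] inner 46.1
```

The finger tips stand at tool z = −14 mm in all four wrist views, where +22 was stated. Opening and lateral position are correct, so the controller's TCP lies 36 mm too far ahead. The grasp point is therefore −33 mm from the reported TCP, and I'll correct for that.

```bash
cat >> h.py <<'E'
GP=-33.0   # measured: grasp point along tool z from the reported TCP (fingertips at -14)
G=(3,0,23)
def tcp(o,RS,g,a,flip):
    R=RS@TS(a,flip); return np.asarray(o)+RS@np.asarray(g)-GP*R[:,2], rpy(R)
E
python3 - <<'E'
from h import *
import pickle
for h in (60,0): print(bot.ik(*[list(v) for v in tcp(O+[0,0,h],S(YAW,0),G,A,1)]))
p,r=tcp(O+[0,0,55],S(YAW,0),G,A,1); bot.move_l(list(p),list(r),120); bot.gripper_to(1.0)
p,r=tcp(O+[0,0,4],S(YAW,0),G,A,1); bot.move_l(list(p),list(r),80); s=st('near')
if abs(s['contact_force'][2])<4:
    p,r=tcp(O,S(YAW,0),G,A,1); bot.move_l(list(p),list(r),20); st('down')
    bot.gripper_to(0.0,25); s=st('grip')
    if s['grip_force']>5:
        p,r=tcp(O+[0,0,150],S(YAW,0),G,A,1); bot.move_l(list(p),list(r),120); st('lift')
for n in('wrist','side'):
    c=snap(n); save(c,n+'3.png'); pickle.dump(c,open(n+'3.pkl','wb'))
cv2.imwrite('pics/g3.png',np.hstack([cv2.imread('pics/wrist3.png')[:,120:520],cv2.imread('pics/side3.png')[:,240:]]))
E
```

```text
[ 0.5464081   0.40858817 -0.03786532  1.99097698 -0.05927115  0.57505761
 -1.24819606]
[ 0.55055791  0.50115686 -0.04351257  2.01844847 -0.06047215  0.45513831
 -1.24191899]
near t 16.4 p [ 513.7 -344.2   -0.9] rpy [ 3.142 -0.175 -0.237] F [-0.5 -0.3  0.3] op 1.0 gf 0.0
down t 16.75 p [ 513.5 -344.1   -4.9] rpy [ 3.142 -0.175 -0.237] F [-0.3 -0.4  0.5] op 0.997 gf 0.0
grip t 17.68 p [ 513.4 -344.1   -5. ] rpy [ 3.142 -0.175 -0.237] F [ 0.5 -0.1 -0.2] op 0.381 gf 25.0
lift t 19.07 p [ 513.1 -343.9  144.2] rpy [-3.141 -0.173 -0.237] F [-0.5 -0.5 -1.4] op 0.379 gf 25.0
```

View pics/g3.png

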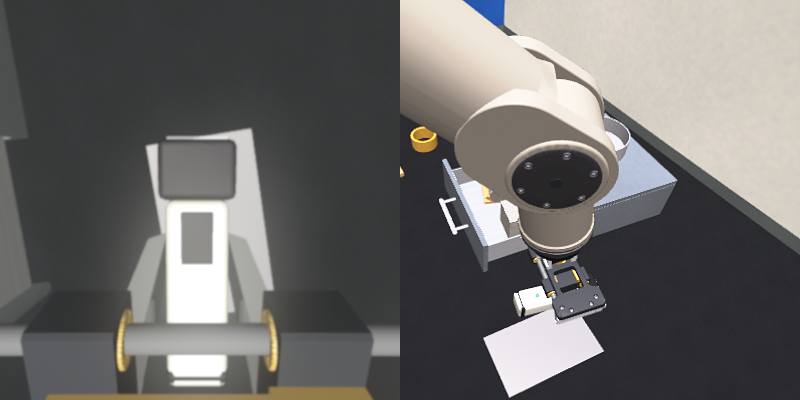

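The scanner is gripped (25 N, width 35.6 mm) and lifted. The head is at crop px (198,168) and the empty mat lies below. Next I'll check its pose in the hand and then aim.

Run:
```python
from meas import *
c=pickle.load(open('wrist3.pkl','rb')); P=cloud(c)
R=Ro.from_euler('xyz',[-3.141,-.173,-.237]).as_matrix(); p=np.array([513.1,-343.9,144.2])
RS=R@TS(A,1).T; o=p+GP*R[:,2]-RS@np.array(G)
Q=(P-o)@RS   # in the nominal scanner frame
m=(abs(Q[:,:,1])<30)&(Q[:,:,2]>20)&(Q[:,:,2]<40)&(Q[:,:,0]>-80)&(Q[:,:,0]<90); X=Q[m]
print('head front x',np.percentile(X[:,0],[1,99,99.8])); H=X[(X[:,0]>45)]; print('head y',H[:,1].min(),H[:,1].max(),'z',np.median(H[:,2]))
B=X[(X[:,0]>10)&(X[:,0]<36)&(abs(X[:,1])<12)]; print('barrel z',np.median(B[:,2]))
T=X[(X[:,0]>-35)&(X[:,0]<72)&(abs(X[:,1])<14)]; print('pitch slope z/x',np.polyfit(T[:,0],T[:,2],1))
# aim candidates
n=np.array([-np.cos(CY)*.7071,-np.sin(CY)*.7071,.7071]); w=LAB+100*n; RA=S(CY,d(45)); oa=w-RA@np.array([73,0,15]); print('window',w,'origin',oa)
for k in(0,50): print(bot.ik(*[list(v) for v in tcp(oa+k*n,RA,G,A,1)]))
```

```text
head front x [-68.2090027   72.74161318  74.04233249]
head y -21.147731280024487 22.90739961694495 z 30.044648543856795
barrel z 31.23321443001307
pitch slope z/x [-2.26355970e-03  3.03483814e+01]
window [524.1679095   76.26316393 145.41      ] origin [465.8831109   98.05495717 186.42219331]
[-0.05104061  0.50029556 -0.10618021  1.68760221 -0.23680223  1.50156632
 -2.00408179]
[-0.07321596  0.41498068 -0.1067953   1.73760641 -0.25692593  1.53001677
 -2.02948504]
```

```bash
cat >> h.py <<'E'
NV=np.array([-np.cos(CY)*.7071,-np.sin(CY)*.7071,.7071]); RA=S(CY,d(45))
def aim(dist,lab=None): return [list(v) for v in tcp((LAB if lab is None else lab)+dist*NV-RA@np.array([73,0,15]),RA,G,A,1)]
E
python3 - <<'E'
from h import *
import pickle
p,r=tcp(O+[-20,0,220],S(YAW,0),G,A,1); bot.move_l(list(p),list(r),150)
bot.reach(*aim(150)); st('standoff')
for n in('wrist','side','top'):
    c=snap(n); save(c,n+'4.png'); pickle.dump(c,open(n+'4.pkl','wb'))
cv2.imwrite('pics/g4.png',np.hstack([cv2.imread('pics/wrist4.png')[:,120:520],cv2.imread('pics/side4.png')[:,240:]]))
E
```

```text
standoff t 21.45 p [432.6 109.6 208.8] rpy [ 3.141  0.61  -0.359] F [-0.2 -0.2 -2.1] op 0.38 gf 25.0
```

View pics/g4.png

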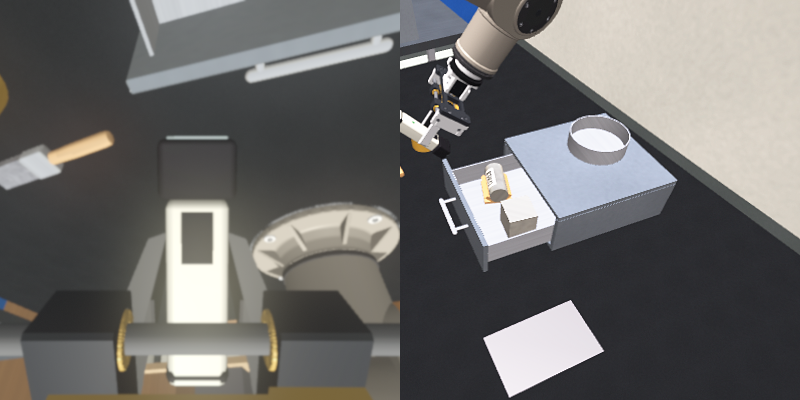

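Wrist and side views: the scanner is pitched down with its nose pointing over the drawer front at the core, label at about (491,180) in the right half. To check the label estimate, I'll project it into two views.

Run:
```python
from h import *
import pickle
Y=np.array([-np.sin(CY),np.cos(CY),0]); ax=LAB-25*NV; e=[]
pts=[LAB]+[ax+s*31*Y+25*(Ro.from_rotvec(t*Y).apply(NV)) for s in(-1,1) for t in(-.56,.56)]+[ax+s*50*Y+25*np.array([0,0,1]) for s in(-1,1)]
out=[]
for f,(x0,y0) in (('side4.pkl',(310,155)),('wl.pkl',(262,125))):
    c=pickle.load(open(f,'rb')); uv=cv2.projectPoints(np.array(pts),cv2.Rodrigues(c['R'])[0],c['t'],c['K'],c['D'])[0].reshape(-1,2)
    im=cv2.resize(c['color'][y0:y0+65,x0:x0+100,::-1],None,fx=4,fy=4,interpolation=cv2.INTER_CUBIC)
    for i,q in enumerate(uv): cv2.circle(im,tuple(int(v) for v in (q-[x0,y0]+.5)*4),2,(0,0,255) if i==0 else (0,200,0) if i<5 else (255,0,0),-1)
    out.append(im)
cv2.imwrite('pics/p.png',np.hstack(out))
```

```text
(no output)
```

View pics/p.png

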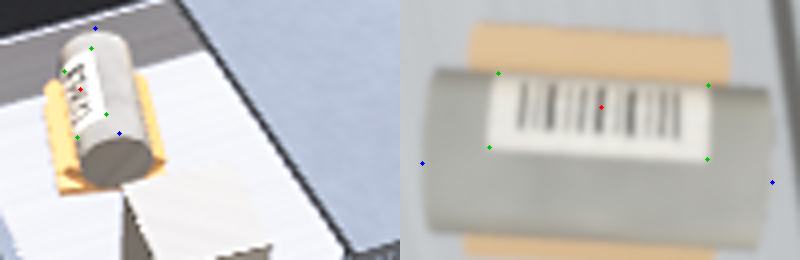

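The projection matches the label in the wrist view to about 1 mm (red dot at 601,107 sits on the barcode) and in the side view to about 3 mm, so the label estimate is good. Next: read the label, return the scanner to the mat and check it.

```bash
sed -i 's/CY=d(-20.5)/CY=d(-20)/' h.py
python3 - <<'E'
from h import *
import pickle
bot.move_l(*aim(100),80); s=st('aim')
R=Ro.from_euler('xyz',s['tool_rot']).as_matrix(); RS=R@TS(A,1).T; o=s['eef_pos']+GP*R[:,2]-RS@np.array(G); w=o+RS@np.array([73,0,15])
v=LAB-w; print('dist',v@RS[:,0],'miss',np.linalg.norm(v-(v@RS[:,0])*RS[:,0]),'angle',np.degrees(np.arccos(-RS[:,0]@NV)))
bot.dwell(2.8); st('after')
for n in('side','top'):
    c=snap(n); save(c,n+'5.png'); pickle.dump(c,open(n+'5.pkl','wb'))
cv2.imwrite('pics/g5.png',np.hstack([cv2.imread('pics/top5.png')[80:330,230:480],cv2.imread('pics/side5.png')[60:310,240:540]]))
E
```

```text
aim t 22.38 p [464.9  97.3 173.6] rpy [-3.141  0.611 -0.349] F [-0.7  0.8 -1.5] op 0.381 gf 25.0
dist 100.15133864480903 miss 0.22781576249375168 angle 0.25192710976003063
after t 25.18 p [465.   97.1 173.5] rpy [-3.142  0.611 -0.349] F [ 0.   0.5 -2.5] op 0.382 gf 25.0
```

View pics/g5.png

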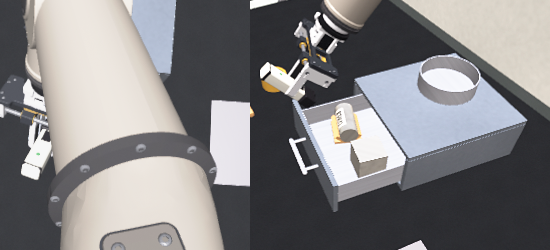

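The scanner points at the core label from about 10 cm (side view: nose at about (308,98), label at (342,120)). I'll check its LED for a read sign, then put it back.

Run:
```python
from h import *
import pickle
for f in('side3.pkl','side4.pkl','side5.pkl'):
    c=pickle.load(open(f,'rb')); hsv=cv2.cvtColor(c['color'],cv2.COLOR_RGB2HSV); m=(hsv[...,1]>70)&(hsv[...,2]>120)&~((hsv[...,0]>8)&(hsv[...,0]<30)); m[:90]=0; m[:,:240]=0
    v,u=np.nonzero(m); print(f,[(a,b,c['color'][b,a].tolist()) for a,b in zip(u,v)][:10])
bot.dwell(0.7); bot.move_l(*aim(170),150)
p,r=tcp(O+[-20,0,200],S(YAW,0),G,A,1); bot.reach(list(p),list(r)); st('back')
p,r=tcp(O+[0,0,25],S(YAW,0),G,A,1); bot.move_l(list(p),list(r),150)
p,r=tcp(O+[0,0,0.3],S(YAW,0),G,A,1); bot.move_l(list(p),list(r),40); st('down')
bot.gripper_to(0.8); st('open')
p,r=tcp(O+[-20,0,150],S(YAW,0),G,A,1); bot.move_l(list(p),list(r),150); st('up')
c=snap('wrist'); save(c,'wrist6.png'); pickle.dump(c,open('wrist6.pkl','wb'))
from m2 import scan; scan('wrist6.pkl')
```

```text
side3.pkl [(np.int64(274), np.int64(136), [255, 253, 117]), (np.int64(376), np.int64(258), [255, 255, 118]), (np.int64(403), np.int64(261), [255, 255, 121]), (np.int64(404), np.int64(261), [255, 255, 164]), (np.int64(403), np.int64(262), [255, 255, 139]), (np.int64(413), np.int64(270), [255, 255, 170]), (np.int64(414), np.int64(271), [255, 255, 159]), (np.int64(414), np.int64(272), [255, 255, 179]), (np.int64(415), np.int64(272), [255, 255, 150]), (np.int64(415), np.int64(273), [255, 255, 159])]
side4.pkl [(np.int64(253), np.int64(122), [102, 200, 123])]
side5.pkl [(np.int64(274), np.int64(131), [255, 254, 113]), (np.int64(270), np.int64(133), [143, 224, 157]), (np.int64(271), np.int64(134), [132, 217, 146])]
back t 28.26 p [ 494.1 -342.9  194.7] rpy [-3.141 -0.174 -0.236] F [ 0.  -0.4 -1.1] op 0.381 gf 25.0
down t 30.35 p [ 513.4 -344.    -5.1] rpy [-3.142 -0.174 -0.237] F [ 0.3 -0.  -1.5] op 0.38 gf 25.0
open t 31.12 p [ 513.5 -344.1   -4.7] rpy [-3.142 -0.175 -0.237] F [0.3 0.1 0.2] op 0.8 gf 0.0
up t 32.27 p [ 493.2 -343.7  144.1] rpy [-3.141 -0.173 -0.237] F [-0.  -0.4  0.1] op 0.8 gf 0.0
all (array([ 506.3, -341.5]), array([ 43.6, 144.8]), 76.8) 34.56841854835986 barrel (array([ 489.4, -337.4]), array([ 35.4, 109. ]), 76.4) 34.45940977520857
```

The scanner is back on the mat at its original pose (top at 34.5 mm, yaw unchanged). The LED gave no information, because it is green both ways. Now the drawer: travel computed from the two views is about 165 mm, which falls inside the stated range.

```bash
cat >> h.py <<'E'
CX=np.array([np.cos(d(-6.6)),np.sin(d(-6.6)),0]); BH=np.array([604.3,-28.2,0])
def push(t,z=28): return list(BH-(15+t)*CX+[0,0,z])
E
python3 - <<'E'
from h import *
ori=[np.pi,0,d(-6.6)]
for t in (185,190): print(push(t),bot.ik(push(t),ori) is not None,bot.ik(push(t,150),ori) is not None)
bot.reach(push(190,150),ori); bot.gripper_to(0.0); st('above')
bot.move_l(push(190),ori,120); st('pre')
bot.move_l(push(150),ori,40); st('contact?')
c=snap('side'); save(c,'side7.png')
c2=snap('top'); cv2.imwrite('pics/g7.png',np.hstack([c2['color'][80:330,200:500,::-1],c['color'][60:310,220:540,::-1]]))
E
```

```text
[np.float64(405.6254468799207), np.float64(-5.212569901426679), np.float64(28.0)] True True
[np.float64(400.6585830519187), np.float64(-4.637884148962346), np.float64(28.0)] True True
above t 34.83 p [400.7  -4.6 150. ] rpy [-3.142  0.    -0.115] F [-0.6  0.1 -0.4] op 0.003 gf 0.0
pre t 35.99 p [401.   -4.6  28.5] rpy [-3.141e+00 -1.000e-03 -1.150e-01] F [ 0.2 -0.2 -0.1] op 0.007 gf 0.0
contact? t 37.14 p [440.5  -9.2  28.1] rpy [-3.141 -0.    -0.115] F [-0.5  0.4  1. ] op 0.007 gf 0.0
```

View pics/g7.png

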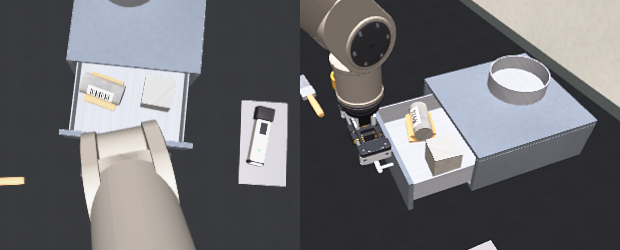

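The fingers are behind the bar and the drawer has moved in about 1 cm (front ends now at rows 212 and 226, against 217 and 231). The core and cube are undisturbed, so I'll keep pushing, slowing through the catch.

Run:
```python
from h import *
ori=[np.pi,0,d(-6.6)]
bot.move_l(push(25),ori,45); st('25')
for t in (15,10,7,5,3,1.5,0,-1.5,-3):
    bot.move_l(push(t),ori,18); s=st(t)
    if -s['contact_force'][:2]@CX[:2]>18: break
import pickle
for n in('side','top'):
    c=snap(n); pickle.dump(c,open(n+'8.pkl','wb')); save(c,n+'8.png')
```

```text
25 t 40.17 p [564.5 -23.5  28. ] rpy [-3.142 -0.    -0.115] F [-2.  -0.7 -1.3] op 0.004 gf 0.8
15 t 40.88 p [574.9 -24.7  28.1] rpy [-3.141e+00 -1.000e-03 -1.150e-01] F [-0.2  0.3  0.5] op 0.005 gf 0.0
10 t 41.3 p [579.2 -25.2  28. ] rpy [ 3.142e+00  1.000e-03 -1.150e-01] F [-5.   1.2  3.6] op 0.006 gf 2.3
7 t 41.62 p [582.3 -25.6  27.9] rpy [-3.142  0.    -0.115] F [-4.   0.6  1.4] op 0.004 gf 1.7
5 t 41.88 p [584.7 -25.9  28. ] rpy [-3.141e+00 -1.000e-03 -1.150e-01] F [-1.4  0.4 -1. ] op 0.001 gf 0.6
3 t 42.13 p [587.  -26.2  28.2] rpy [-3.142e+00 -1.000e-03 -1.150e-01] F [ 0.4 -1.   0.2] op 0.002 gf 0.0
1.5 t 42.38 p [588.2 -26.4  28.1] rpy [-3.142e+00 -1.000e-03 -1.150e-01] F [0.6 0.6 0. ] op 0.006 gf 0.0
0 t 42.63 p [589.5 -26.5  28. ] rpy [-3.142 -0.    -0.115] F [ 0.3 -0.1  0.1] op 0.002 gf 0.0
-1.5 t 42.88 p [591.  -26.7  28. ] rpy [-3.142 -0.    -0.115] F [ 1.  -1.   0.3] op 0.006 gf 0.0
-3 t 43.13 p [592.5 -26.8  28. ] rpy [-3.142 -0.    -0.115] F [ 0.1 -0.2 -0.1] op 0.004 gf 0.0
```

The push force rose to about 5 N, fell off and vanished, which is the catch taking over. I'll back off and check that the drawer is home.

Run:
```python
from meas import *
ori=[np.pi,0,d(-6.6)]
bot.move_l(push(60),ori,120); bot.move_l(push(110,200),ori,150); st('clear')
bot.reach([300,-430,260],[np.pi,0,-.5]); st('parked')
for n in('side','top'):
    c=snap(n); pickle.dump(c,open(n+'9.pkl','wb')); save(c,n+'9.png'); P=cloud(c)
    C0=np.array([651,-33.6,0]); CYv=np.array([-CX[1],CX[0],0]); X=(P-C0)@CX; Yc=(P-C0)@CYv
    F=(P[:,:,2]>103)&(P[:,:,2]<116)&(abs(Yc)<150)&(X<60)&(X>-60); T=(P[:,:,2]>121)&(abs(Yc)<140)&(X<100)&(X>-60)
    print(n,'front top x',np.nanpercentile(X[F],[5,50,95]),F.sum(),'carcass edge',np.nanpercentile(X[T],[0.5,2]))
cv2.imwrite('pics/g9.png',np.hstack([cv2.imread('pics/top9.png')[0:300,130:500],cv2.imread('pics/side9.png')[60:360,210:540]]))
from m2 import scan; scan('top9.pkl')
```

```text
clear t 45.25 p [479.9 -13.8 199.2] rpy [ 3.141e+00  1.000e-03 -1.150e-01] F [ 0.3 -0.1 -0.5] op 0.003 gf 0.0
parked t 46.92 p [ 301.1 -429.   259.7] rpy [-3.141  0.    -0.498] F [ 0.5 -0.3 -0. ] op 0.008 gf 0.0
side front top x [-8.70359455  2.6133155  50.76197721] 184 carcass edge [3.13011568 4.42741562]
top front top x [-8.77587536 -3.32868058  3.25546797] 777 carcass edge [3.23594091 4.16482423]
all (array([ 504.9, -341.6]), array([ 45.1, 147.3]), 78.6) 32.622010266829875 barrel (array([ 488.2, -333.4]), array([ 35.7, 113.5]), 76.3) 32.83670466384558
```

View pics/g9.png

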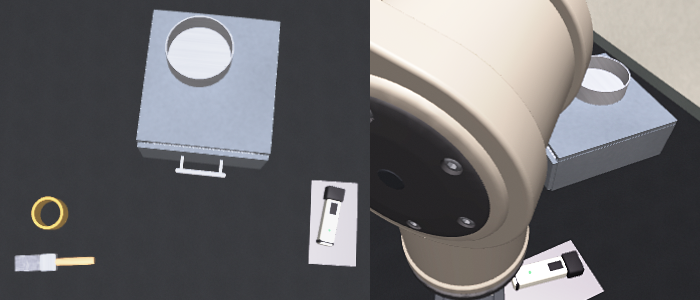

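The drawer front (12 mm) butts against the carcass edge (−8.8 to +3.3, edge at +3.2), so the drawer is seated. The scanner lies on its mat (330,215), and the mould and brush have not moved.

```bash
python3 -c "
from h import *
print(bot.close_job())"
```

```text
the job is handed in; nothing more can be done
None
```

The job is handed in: the scanner was held on the label for over 3 s at 10 cm (nothing in view confirmed the read), then laid back on its mat; the drawer is seated home, mould and brush unmoved, about 47 s used.

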